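# Pin an air cylinder's fork to the lever of a nip-roller unit

## Robot

A 6-joint arm with a two-finger parallel gripper is mounted at the origin on the work surface. World frame = base frame: x ahead of the robot, y to its left, z up, the work surface at z = 0. Lengths are in mm, angles in rad, forces in N, time in s.
With the tool pointing down it reaches from about 250 to 775 mm from the base axis. Payload 4 kg.
Tool frame: the origin (TCP) lies at the very end of the fingers, on their centre line; the grasp point (between the pads) lies 19 mm behind it; z points along the fingers, y is the direction in which the jaws open and shut (so a half turn about z gives the same grasp; the last joint's range is limited). The gripper opens to 85 mm and grips with 20 to 120 N. Pads are 22 mm wide; open, the fingers measure 114 mm over their backs; the gripper's body (76 mm by 85 mm) begins 54 mm behind the grasp point. The pads swing forward as they close: fully open they stand 13 mm farther back than shut.
Start: joints at [-1.211, 0.087, 1.371, -0, 1.684, -0.103], TCP at [245.55, -492.161, 231.341] pointing down, gripper open.
Joint ranges: [-3.1, 3.1], [-0.76, 2.03], [0.27, 2.55], [-1.08, 4.22], [0.17, 2.65], [-2.57, 2.57]. Speed limits (rad/s): [2.79, 2.79, 3.14, 3.14, 3.14, 3.14].

## Interface

Orientations are given as a rotation vector (axis times angle).
In Python, from bench import * gives the robot as it stands. Calls block until the motion is done:
- move_ptp(position, orientation): joint-space move of the TCP to a pose.
- line_to(position, rot=None, velocity=150, guard=None): straight line of the TCP; rot=None keeps the orientation; velocity is the mean speed in mm/s. With guard (N) it stops when the force on the tool has changed by that much, and returns True; else False.
- movej(angles): joint-space move.
- open_jaws() and clamp(): open the fingers fully, or close them until they stop; the grip force is fixed at half the most.
- wait(seconds).
- ik(position, orientation): joint angles nearest the present ones, or None.
- get_state(): the state.
- camera(name): name is "scene" or "side" or "wrist"; returns a dict with "pixels" (420x560x3 uint8, red, green, blue), "range_z" (420x560 float32, mm along the optical axis (not along the pixel's ray), 0 where there is no reading), "fx", "fy", "cx", "cy" (pixels), "R" (3x3) and "t" (3): a world point X has camera coordinates R X + t. Camera axes: x right, y down, z forward; pixel columns grow to the right and rows downward; lengths in mm; the calibration is good to about 2 mm. A picture is of the moment at which its call begins.
A pose or a line that the arm cannot do raises IKError and nothing moves.
- sign_off(): hands the job in, once; it reports no verdict.
The state is a dict: "time": time; "joint_positions": joint angles; "qd": joint speeds; "joint_efforts": joint torques, N m; "position": TCP position; "eef_rot": TCP orientation; "ft_force": force on the tool from outside, world axes, zero at the start; "torque": the same for the moment, N m; "finger_gap": opening from 0.0 (shut) to 1.0 (fully open).
Only numpy, scipy, OpenCV 4.12 (cv2) and the standard library are available. Lean on these libraries where they do the work, as an engineer would, in place of code of your own. Each camera call takes 0.05 s, during which the arm holds its last target.

## Task

Couple the air cylinder to the nip roller's lever: pass the 14 mm clevis pin through both ears of the rod's fork and the lever's eye between them, from the side of the fork that faces the tray, and push it fully home so that its head sits against the ear. The rod slides by hand; bring the holes into line by feel. Leave the thicker spare pin and the other things on the bench where they are.

Things in the scene. Friction and masses are not known exactly. Their poses are not given: they have to be found in the camera images.
- pin_mid (a point): Clevis pin to use, steel, 65 mm long, lying level in the tray, 70 to 130 g. Head 24 mm across, 7 mm thick; shank 14 mm across, 51 mm long; then a nose tapering over 7 mm to 8 mm across. Point: on the axis, half-way along (25.5 mm from the head's underside), 36 mm above the bench in the tray. y axis: along the pin, from nose to head; x: across it, level; z up.
- spare_mid (a point): Spare pin, too thick to fit, to be left in the tray: same shape and length as the clevis pin but shank 19 mm and head 30 mm across. Same point and axes. It lies parallel to the clevis pin, 84 mm beside it; which lies in which place varies.
- tray: Black kitting tray, fixed, 176 (x) by 90 (y) by 14 mm high. Origin: centre of the underside. The pins lie along its y (heads to +y), at x = -42 and +42 mm, in V notches of two ribs (4 mm thick, 40 mm high) that hold the shank 1 to 5 mm and 41 to 45 mm below its head; between the ribs the shank is free for the fingers.
- near_ear (a point): Rod fork: two steel ears 10 mm thick with 15 mm holes, 18 mm apart, 38 mm over all, rounded at 18 mm radius. Point: centre of the hole of the ear facing the tray, on its outer face, 115 mm above the bench. y: along the holes, out towards the tray side (pin enters along -y); x: level, along the rod to the cylinder; z up. Depths along -y: ear 0-10 mm, lug 11-27, far ear 28-38.
- far_ear (a point): Centre of the hole of the far ear, on its outer face, 38 mm along -y from near_ear; same axes. Pushed fully home, the pin's nose stands 20 mm out of it. Beside the fork: free for 90 mm on the tray side; along +x the cylinder's body begins 95 mm or more away and rises 30 mm (port plugs 54 mm) above the holes; along -x lie only the rollers, lower than the holes.
- rod (a joint): How far the piston rod is drawn out, m, 0 to 0.030 (a stop at either end). Air off: it slides with about 3 N of drag and stays where left. Growing values move the fork along its -x. At 0.015 the ears' holes are in line with the eye of an upright lever.
- unit: Nip-roller unit, bolted down: plate 375 by 170 mm, rollers, air cylinder, upright lever. Axes as near_ear's; origin on the bench under an upright lever's eye. The lever's lug (16 mm thick, 22 mm radius, 15 mm eye, level with the ears' holes) stands between the ears; the lever leans up to 0.185 rad, unmeasured, so the eye is up to 12 mm from x = 0 either way. It turns stiffly (3 N at the eye) and stays.
- tape_white: Roll of white tape, 104 mm across, 80 mm high, bystander. Origin: centre of the underside.
- tape_red: Roll of red tape, 100 mm across, 48 mm high, bystander. Origin: centre of the underside.
- grease: Grease can, 64 mm across, 60 mm high, bystander. Origin: centre of the underside.
- carton: Small closed carton, 120 by 170 by 60 mm, bystander. Origin: centre of the underside.
- spanner: Open-ended spanner, 200 mm, lying flat, bystander. Origin: mid-length, on the bench.
- nut: Loose steel ring nut, 25 mm across, 10 mm high, on the tray's floor between the two pins, bystander. Origin: centre of the underside, 4 mm above the bench.
- marker: Black marker pen, 135 mm long, 16 mm thick, lying on the bench, bystander. Origin: mid-length, on the underside.
Things that resemble listed ones, but are neither listed nor needed, are in the scene too. Leave any red look-alike of the part that bears pin_mid alone.

How it is judged (in metres and radians):
At the end, for the whole second after the job is handed in: The clevis pin stands in both ears' holes and so through the lever's eye (its middle within 2.5 mm of the holes' axis, its axis within 0.08 rad of theirs), entered from the tray side, its head's underside within 2.5 mm of the near ear's outer face, let go (y of pin_mid in the frame of near_ear between -0.0285 and -0.023 m and x of pin_mid in the frame of near_ear between -0.0025 and 0.0025 m and z of pin_mid in the frame of near_ear between -0.0025 and 0.0025 m and angle between the y axis of pin_mid and the y axis of near_ear, either way round below 0.08 rad); the robot touches nothing.
It fails at once if the spare pin is moved more than 30 mm (distance of spare_mid from where it was at the start of the episode above 0.03 m).
It fails at once if another loose thing on the bench is pushed more than 40 mm (distance of any of tape_white, tape_red, grease, carton, spanner, nut, marker from where it was at the start of the episode above 0.04 m).
It also fails if it takes over 72 s, if anything falls off the work surface, if the arm or the gripper's body presses on something with over 40 N, if the wrist force passes 120 N, or if a joint passes its speed limit or range.

## Working session

There is one attempt and no reset: what is moved stays moved. The work goes in short steps, each a Python script; the robot and the scene stay as the last script left them, time stands still between calls to the robot, and variables do not carry over. Pictures are saved under pics/ and viewed, and the job is handed in when it is done.

```bash
ls; mkdir -p pics; cat > h.py <<'E'
from bench import *
import numpy as np, cv2
def snap(n,f):
    c=camera(n); cv2.imwrite(f'pics/{f}.png',c['pixels'][:,:,::-1]); np.savez(f'pics/{f}.npz',**c); return c
def pix(c,u,v,z):
    R=np.array(c['R']);t=np.array(c['t']);d=R.T@np.array([(u-c['cx'])/c['fx'],(v-c['cy'])/c['fy'],1.]);o=-R.T@t
    return o+d*(z-o[2])/d[2]
def cloud(c):
    v,u=np.mgrid[0:420,0:560];Z=c['range_z'];P=np.stack([(u-c['cx'])/c['fx']*Z,(v-c['cy'])/c['fy']*Z,Z],-1)
    W=(P-np.array(c['t']))@np.array(c['R']); W[Z<=0]=np.nan; return W
def proj(c,X):
    p=np.array(c['R'])@np.array(X)+np.array(c['t']);return c['fx']*p[0]/p[2]+c['cx'],c['fy']*p[1]/p[2]+c['cy']
def ld(f): return dict(np.load(f'pics/{f}.npz'))
E
python3 - <<'E'
from h import *
for n in ('scene','side','wrist'):
    c=snap(n,n+'0'); print(n,c['fx'],-np.array(c['R']).T@np.array(c['t']))
s=get_state();print(s)
E
```

```text
pics
scene 381.62005747685356 [938.65695412 328.83436737 883.56595864]
side 418.8841159507499 [ 221.40733022 -841.19150327  788.26820164]
wrist 360.91834440106106 [ 320.26954127 -453.02633784  374.22963996]
{'time': 0.15, 'joint_positions': array([-1.21108965e+00,  8.78251907e-02,  1.37196350e+00,  1.54383759e-05,
        1.68355621e+00, -1.03069520e-01]), 'qd': array([-0.00028198, -0.0023496 , -0.00399308,  0.00171422,  0.00013587,
       -0.00167464]), 'joint_efforts': array([ 3.23709673e-05, -3.52379358e+01, -3.13680196e+01, -1.57487530e-04,
        8.10340920e-03, -4.25687752e-07]), 'position': array([ 245.41802255, -491.77972987,  230.35753391]), 'eef_rot': array([-3.05617200e+00, -7.20061464e-01,  3.28135338e-04]), 'ft_force': array([-0.13193585,  0.6160285 ,  0.68697022]), 'torque': array([-0.00919116,  0.02992512, -0.01728214]), 'finger_gap': 0.993248575764194}
```

View pics/scene0.png

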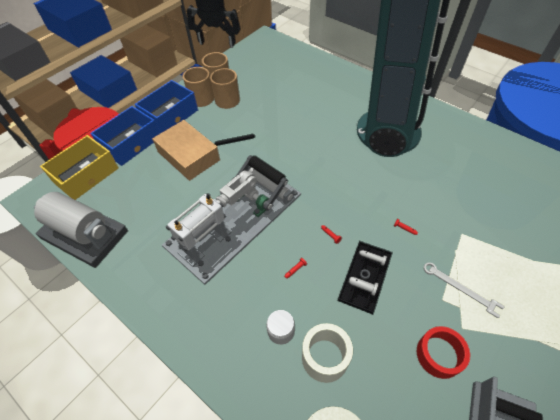

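View pics/side0.png

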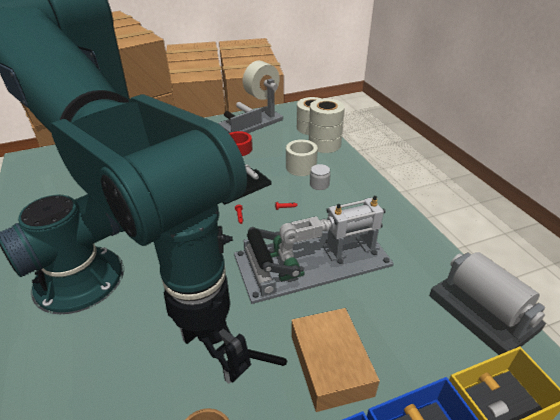

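View pics/wrist0.png

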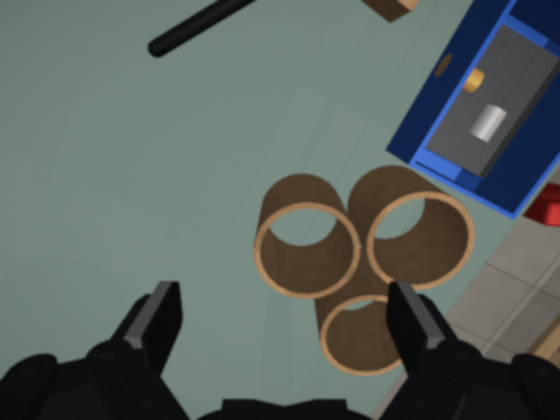

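The scene view shows the tray at about (365,277) with pins at (373,257) and (363,286), and the unit around (232,215) with its fork near (240,187). Red look-alikes lie at (330,233), (296,268) and (405,227). I'll zoom in.

```bash
python3 - <<'E'
import cv2,numpy as np
from h import ld,cloud,pix
a=cv2.imread('pics/scene0.png')
l=cv2.resize(a[140:290,155:310],None,fx=4,fy=4,interpolation=cv2.INTER_CUBIC)
r=cv2.resize(a[235:320,330:400],None,fx=6,fy=6,interpolation=cv2.INTER_CUBIC)
cv2.imwrite('pics/z1.png',l);cv2.imwrite('pics/z2.png',r)
b=cv2.imread('pics/side0.png')
cv2.imwrite('pics/z3.png',cv2.resize(b[180:310,225:405],None,fx=4,fy=4,interpolation=cv2.INTER_CUBIC))
c=ld('scene0');W=cloud(c)
for n,(u,v) in dict(pinA=(373,257),pinB=(363,286),trayc=(365,272),fork=(240,187),cyl=(195,220)).items(): print(n,W[v,u])
# tray
g=a.max(2);
m=(W[...,2]<20)&(W[...,2]>8)&(np.hypot(W[...,0]-W[272,365,0],W[...,1]-W[272,365,1])<130)
print(m.sum(),cv2.minAreaRect(W[m][:,:2].astype(np.float32)))
E
```

```text
pinA [457.00117777 209.63973175  40.76197815]
pinB [540.57153599 231.94675897  45.42706433]
trayc [485.9532285  211.03158175   5.25142776]
fork [ 544.18135243 -143.7168585   132.42565758]
cyl [ 686.42163096 -156.494509    138.47471694]
523 ((503.41314697265625, 183.533447265625), (177.7908172607422, 159.7417449951172), 15.519609451293945)
```

View pics/z1.png

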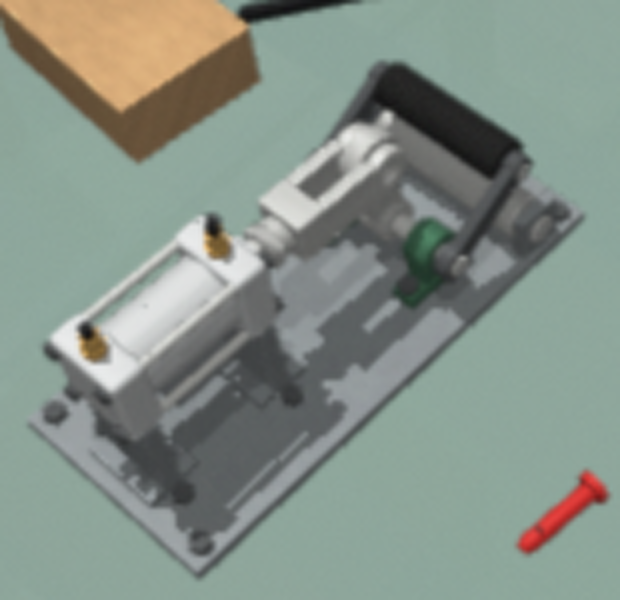

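View pics/z2.png

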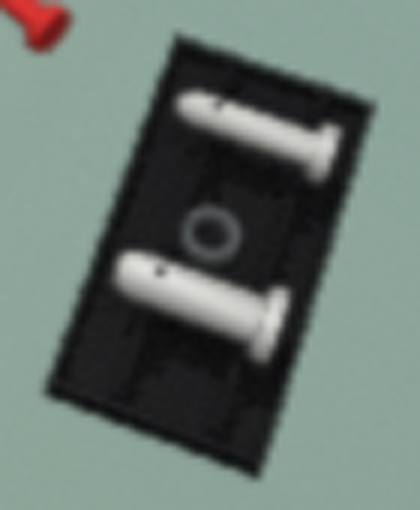

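View pics/z3.png

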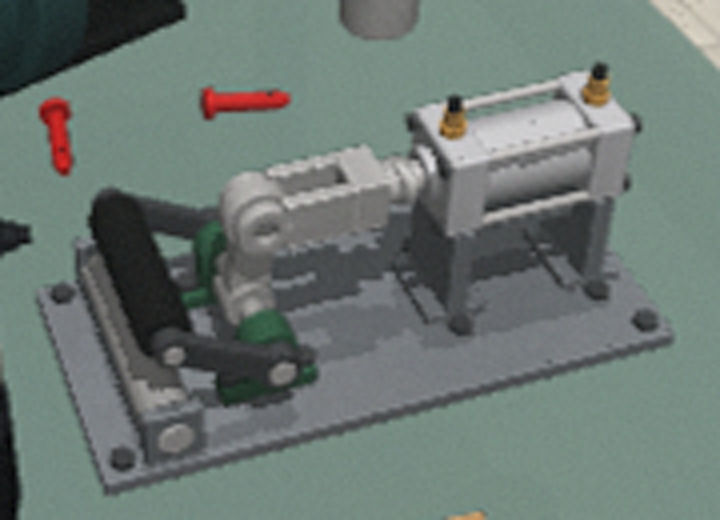

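```bash
python3 - <<'E'
from h import *
from scipy.spatial.transform import Rotation as Ro
c=ld('scene0');w=ld('wrist0')
P=[pix(c,155+u/4,140+v/4,10) for u,v in ((30,425),(200,577),(585,215))]
print(np.round(P,1)); d=P[2]-P[1];e=P[0]-P[1];print(np.hypot(*d[:2]),np.hypot(*e[:2]),np.degrees(np.arctan2(d[1],d[0])),np.degrees(np.arctan2(e[1],e[0])))
for n,q in dict(near=[(175,38),(370,105),(260,472),(48,392)]).items():
  Q=np.array([pix(c,330+u/6,235+v/6,14) for u,v in q]);print(np.round(Q,1),Q.mean(0))
for q in [(190,103),(330,152),(125,270),(270,322)]: print(pix(c,330+q[0]/6,235+q[1]/6,36))
# camera in tool
Rt=Ro.from_rotvec([-3.05617200e+00, -7.20061464e-01,  3.28135338e-04]).as_matrix()
print('cam in tool',Rt.T@(-w['R'].T@w['t']-np.array([245.42,-491.78,230.36])),'\n',np.round(w['R']@Rt,3))
W=cloud(c); print('plate z',W[284-4,205],W[250,260])
E
```

```text
[[ 754.4 -247.2   10. ]
 [ 761.3  -81.    10. ]
 [ 389.3  -64.1   10. ]]
372.3443166584936 166.4127415931478 177.4088827313663 -92.36103757715426
[[424.  153.2  14. ]
 [400.8 236.7  14. ]
 [570.1 284.2  14. ]
 [594.  201.2  14. ]] [497.22300923 218.82095434  14.        ]
[460.00924027 179.48597862  36.        ]
[443.99724224 237.12608168  36.        ]
[540.90828663 199.69514677  36.        ]
[524.34613421 256.72778083  36.        ]
cam in tool [  84.30569527   -1.51240644 -143.85074151] 
 [[ 0.     1.    -0.   ]
 [-0.945  0.    -0.327]
 [-0.327  0.     0.945]]
plate z [753.9877586  -87.40797204  13.66090551] [598.6543666  -42.28789288  -2.85292164]
```

```bash
cat >> h.py <<'E'
from scipy.spatial.transform import Rotation as Ro
def rot(yaw,tilt=0.,flip=False):
    # tool z down, tool y along heading yaw (world x rotated), tool x -> +y side; tilt rad: swings tool so that it looks more toward -y
    y=np.array([np.cos(yaw),np.sin(yaw),0]); z=np.array([0,0,-1.]); x=np.cross(y,z)
    if flip: y=-y;x=-x
    M=Ro.from_matrix(np.stack([x,y,z],1)); 
    return (Ro.from_rotvec(np.array([np.cos(yaw),np.sin(yaw),0])*tilt)*M).as_rotvec()
E
python3 - <<'E'
from h import *
c=ld('scene0');print(pix(c,155+385/4,140+160/4,120))
ty=np.radians(15.6)
for f in (0,1):
  print(f,ik([452,208,220],rot(ty,0,f)),ik([535,-20,230],rot(-.045,-.5,f)),ik([535,-20,230],rot(-.045,.5,f)),ik([535,-60,96],rot(-.045,0,f)))
print(rot(0,-.5), Ro.from_rotvec(rot(0,-.5)).as_matrix())
E
```

```text
[ 502.44291792 -144.16147576  120.        ]
0 [ 0.31728338 -0.02752357  1.51080392  0.          1.6583123   0.04501202] [ 0.14359965  0.11799322  1.41838031 -0.49422999  1.69112049  0.14956936] [-0.42290127  0.11294534  1.42394739  0.472841    1.7788335  -0.31954894] [-2.17012804e-01  1.27933057e-01  1.59886440e+00 -4.44089210e-16
  1.41479520e+00 -1.72012804e-01]
1 None None None None
[ 1.9413676   1.9413676  -0.49571253] [[ 0.          1.          0.        ]
 [ 0.87758256  0.         -0.47942554]
 [-0.47942554  0.         -0.87758256]]
```

```bash
python3 - <<'E'
from h import *
move_ptp([505,-84,215],rot(-.045,-.4)); snap('wrist','w1')
move_ptp([505,-140,250],rot(-.045)); snap('wrist','w2')
move_ptp([452,208,200],rot(np.radians(15.6))); snap('wrist','w3')
snap('side','side1')
print(get_state()['time'])
E
```

```text
3.9333
```

View pics/w1.png

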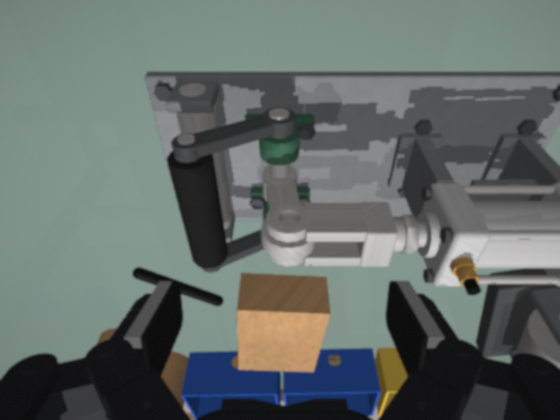

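View pics/w2.png

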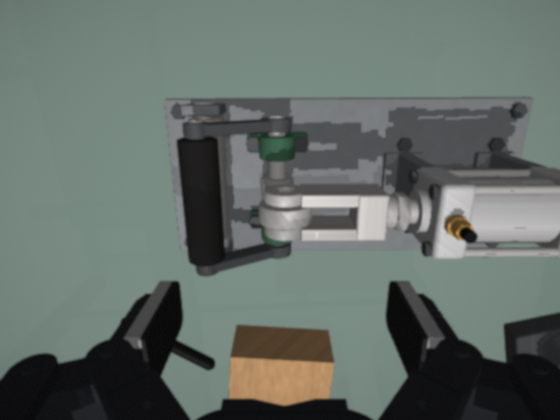

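View pics/w3.png

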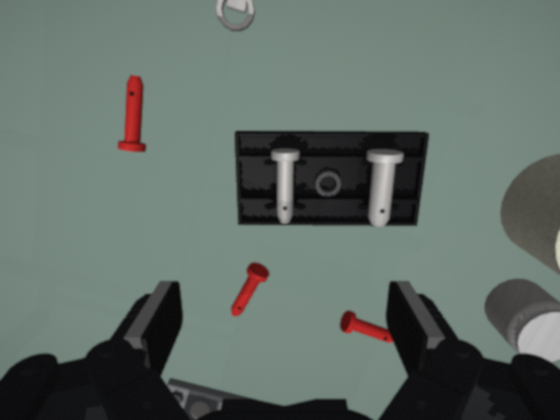

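w3 shows the tray at (236–428, 130–226). The thin pin is on the left, with its head at (286,155) and nose at (285,220). The thick spare is at (382,187). In w1 the fork's ear end is at about (290,228). Zooming in on the fork.

```bash
python3 - <<'E'
import cv2
a=cv2.imread('pics/w1.png')[180:280,230:410];b=cv2.imread('pics/w2.png')[165:255,240:400]
cv2.imwrite('pics/z4.png',cv2.resize(a,None,fx=4.4,fy=4.4,interpolation=cv2.INTER_CUBIC))
cv2.imwrite('pics/z5.png',cv2.resize(b,None,fx=5,fy=5,interpolation=cv2.INTER_CUBIC))
c=cv2.imread('pics/w3.png')[120:235,225:440]
cv2.imwrite('pics/z6.png',cv2.resize(c,None,fx=3.6,fy=3.6,interpolation=cv2.INTER_CUBIC))
E
```

```text
(no output)
```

View pics/z4.png

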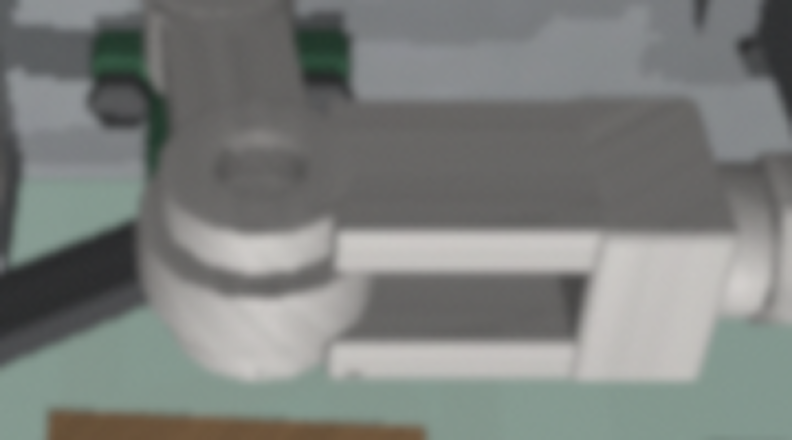

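View pics/z5.png

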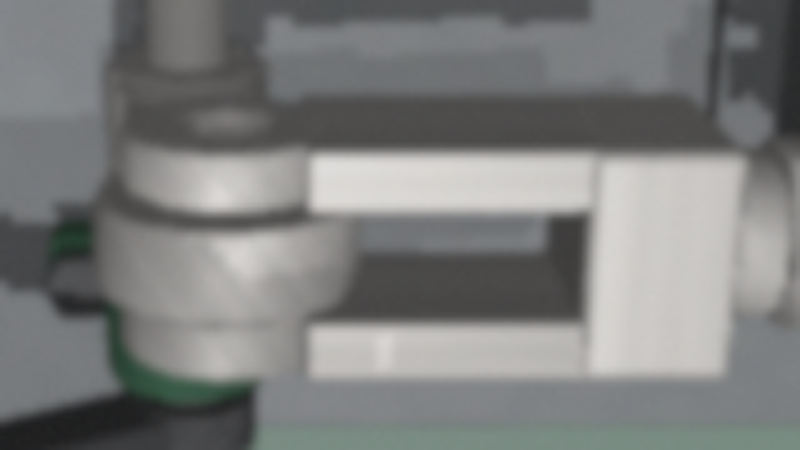

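View pics/z6.png

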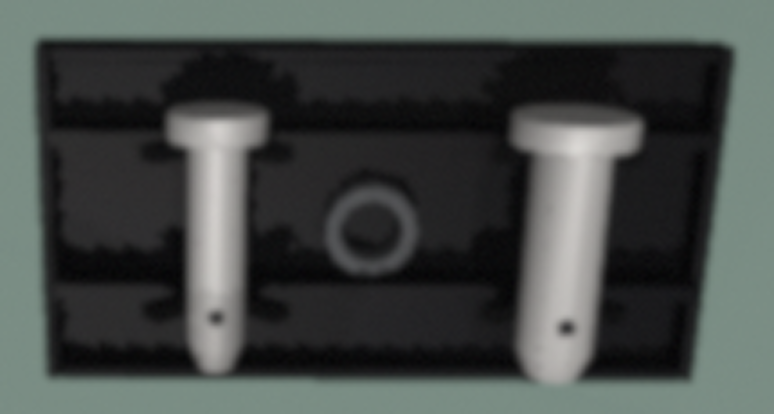

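```bash
cat > m.py <<'E'
from h import *
w1=ld('w1');w2=ld('w2');w3=ld('w3')
# plate front edge in w2: strongest row gradient per column
g=cv2.cvtColor(w2['pixels'],cv2.COLOR_RGB2GRAY).astype(float);W=cloud(w2)
cols=np.arange(180,515,3);pts=[]
for u in cols:
    d=np.abs(np.diff(cv2.GaussianBlur(g,(1,3),0)[90:108,u]));k=d.argmax()
    w=d[max(k-1,0):k+2];pts.append((u,90+0.5+(w*np.arange(max(k-1,0),max(k-1,0)+len(w))).sum()/w.sum()))
vx,vy,x0,y0=cv2.fitLine(np.float32(pts),cv2.DIST_HUBER,0,.01,.01).ravel()
zp=np.nanmedian(W[112:118,320:380,2]);print('plate z',zp)
A,B=[pix(w2,u,y0+(u-x0)*vy/vx,zp) for u in (180,510)]
yaw=np.arctan2(*(B-A)[[1,0]]);print('yaw',yaw,A,B)
ux=np.array([np.cos(yaw),np.sin(yaw),0]);uz=np.array([0,0,1.])
h1=pix(w1,230+262/4.4,180+171/4.4,115);h2=pix(w2,240+231/5,165+122/5,115);print('hole',h1,h2)
def ang(c,u,v):
    R=c['R'];d=R.T@np.array([(u-c['cx'])/c['fx'],(v-c['cy'])/c['fy'],1.]);return np.arctan2(d@ux,-d[2]),-R.T@c['t']
def bis(c,p,q,r):
    a,o=ang(c,*p);b,_=ang(c,*q);m=(a+b)/2;D=r/np.sin((b-a)/2)
    return o@ux+np.tan(m)*(o[2]-115), 'z by dist',o[2]-D*np.cos(m)
print('lug x',bis(w1,(230+140/4.4,180+240/4.4),(230+367/4.4,180+290/4.4),22),bis(w2,(240+97/5,165+235/5),(240+357/5,165+250/5),22))
for c,p in ((w1,(230+165/4.4,180+215/4.4)),(w2,(240+122/5,165+170/5))):
    a,o=ang(c,*p);print('ear x from left', o@ux+np.tan(a)*(o[2]-115)+18/np.cos(a))
print('hole x',h1@ux,h2@ux)
# tray/pin
f=lambda u,v,z: pix(w3,225+u/3.6,120+v/3.6,z)
Q=np.array([f(*q,14) for q in ((40,42),(732,48),(690,378),(50,375))]);print(np.round(Q,1),Q.mean(0))
print('sizes',np.linalg.norm(np.roll(Q,-1,0)-Q,axis=1))
print('shank near head', f(217,150,36),'w/ nose side',f(215,320,36),'tip',f(215,372,36))
W3=cloud(w3);print(W3[165:215:8,285])
E
python3 m.py
```

```text
plate z 13.26661501641683
yaw -0.04527636069283275 [403.12731809 -65.68361737  13.26661502] [736.16844629 -80.77281973  13.26661502]
hole [ 505.92806159 -141.00220925  115.        ] [ 506.27329857 -137.84333564  115.        ]
lug x (np.float64(510.74249978097964), 'z by dist', np.float64(103.5178217333671)) (np.float64(511.29475308038116), 'z by dist', np.float64(106.59874326288224))
ear x from left 512.624087325699
ear x from left 512.2811584420928
hole x 511.7914727896881 511.99338253254996
[[398.4 239.3  14. ]
 [565.8 284.5  14. ]
 [589.9 198.9  14. ]
 [421.3 152.8  14. ]] [493.84198554 218.88501724  14.        ]
sizes [173.39866561  88.95247136 174.77544232  89.54185927]
shank near head [447.10659253 229.25335235  36.        ] w/ nose side [458.29190153 187.5268686   36.        ] tip [462.06932705 174.03654731  36.        ]
[[447.20985845 227.90557512  43.38349015]
 [448.97269276 221.59702063  44.94845795]
 [450.86725162 214.83877073  44.84920437]
 [452.9009491  207.60062981  43.39300205]
 [454.73893788 201.02662618  44.73725057]
 [456.69571684 194.04265366  44.9443321 ]
 [458.76880715 186.65444457  44.26966394]]
```

```bash
python3 - <<'E'
exec(open('m.py').read().replace('print','(lambda *a:0)'))
y=np.radians(15.1);d=np.array([-np.sin(y),np.cos(y),0])
for n,p in dict(under=f(217,147,48),outer=f(217,116,48),tip=f(215,372,40)).items(): print(n,p,p@d)
print('traycentre',Q.mean(0)@d, 'px', [f(*q,36)@np.array([np.cos(y),np.sin(y),0]) for q in ((217,150),(215,320))], Q.mean(0)@np.array([np.cos(y),np.sin(y),0]))
C=cloud(w1); uy=np.array([-np.sin(yaw),np.cos(yaw),0])
P=C[205:228,315:360].reshape(-1,3); print('bar face y', np.nanpercentile(P@uy,[10,50,90]), P[::150])
E
```

```text
under [446.19956087 232.30798284  48.        ] 108.0500020046279
outer [444.26195697 239.21430213  48.        ] 115.22261880727665
tip [461.63570943 175.54713482  40.        ] 49.22777044036837
traycentre 82.67942966391016 px [np.float64(491.39071008523837), np.float64(491.31988264333125)] 533.8114548802902
bar face y [-114.28680519 -113.6689598  -113.06091577] [[ 526.00536402 -137.11514415  104.43471922]
 [ 537.38987854 -138.07182479  107.45549455]
 [ 548.62338689 -139.04587249  110.40140378]
 [ 525.33827088 -137.91094232  114.94867882]
 [ 536.29852461 -137.85069241  118.85309759]
 [ 547.1812541  -138.72186439  121.71094687]
 [ 524.62144412 -137.57391139  126.0358057 ]]
```

```bash
python3 - <<'E'
from h import *
y=np.radians(15.1);e=np.array([np.cos(y),np.sin(y),0]);d=np.array([-np.sin(y),np.cos(y),0])
p=491.4*e+88.6*d; r=rot(y)
move_ptp(p+[0,0,100],r)
print(line_to(p+[0,0,40],r,150), line_to(p+[0,0,16.5],None,60,guard=12))
s=get_state();print(s['position'],p,s['ft_force'])
clamp();s=get_state();print(s['finger_gap'],s['position'],s['ft_force'],s['time'])
line_to(p+[0,0,110],None,120);s=get_state();print(s['finger_gap'],s['position'],s['ft_force'],s['time'])
snap('wrist','w4');snap('scene','s4')
E
```

```text
False False
[451.02508717 213.4483557   15.99394023] [451.35255135 213.55279064   0.        ] [ 0.29457635 -0.18008552  0.17739702]
0.1453724283386441 [451.38069667 213.57134083  16.69335887] [-1.10546282  0.00300793  0.70064745] 6.175
0.140686694326153 [450.66918206 213.32822798 108.94899135] [-0.33816741  0.54538511 -1.41114006] 7.1083
```

View pics/w4.png

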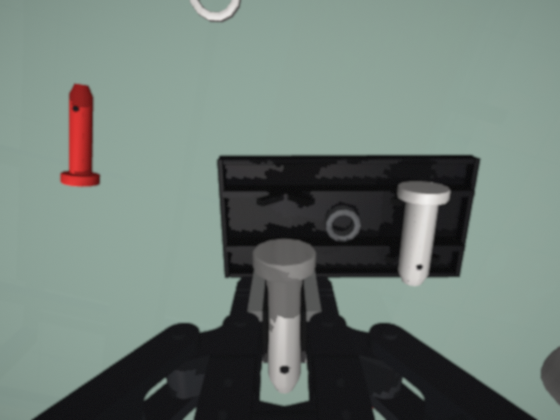

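View pics/s4.png

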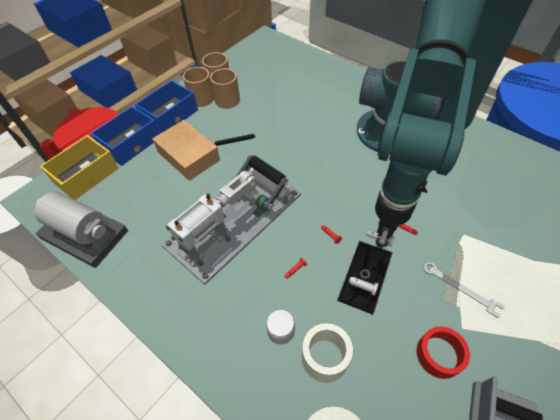

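```bash
cat >> h.py <<'E'
YAW=-.0453
UX=np.array([np.cos(YAW),np.sin(YAW),0]);UY=np.array([-np.sin(YAW),np.cos(YAW),0]);RU=rot(YAW)
def P(a,b,z): return a*UX+b*UY+np.array([0,0,z])
def st(t=''):
    s=get_state();p=s['position'];f=s['ft_force'];print(t,'uxyz',np.round([p@UX,p@UY,p[2]],2),'F',np.round([f@UX,f@UY,f[2]],1),'gap',round(s['finger_gap'],3),'t',round(s['time'],2));return s
EAR=-113.7
E
python3 - <<'E'
from h import *
move_ptp(P(512,EAR+54+15,150),RU)
line_to(P(512,EAR+54,96.3),RU,120);wait(.3)
s=st(); print((Ro.from_rotvec(s['eef_rot'])*Ro.from_rotvec(RU).inv()).as_rotvec())
snap('wrist','w5');snap('side','s5');snap('scene','c5')
E
python3 - <<'E'
import cv2
cv2.imwrite('pics/z7.png',cv2.resize(cv2.imread('pics/s5.png')[160:310,220:400],None,fx=4,fy=4,interpolation=2))
cv2.imwrite('pics/z8.png',cv2.resize(cv2.imread('pics/c5.png')[130:270,180:330],None,fx=4,fy=4,interpolation=2))
E
```

```text
uxyz [512.51 -59.7   97.16] F [ 0.2 -0.6 -0.7] gap 0.138 t 9.24
[-0.00037231 -0.00156492  0.00015964]
```

View pics/w5.png

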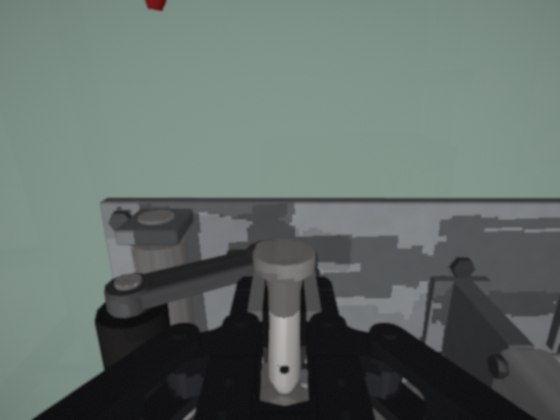

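View pics/z7.png

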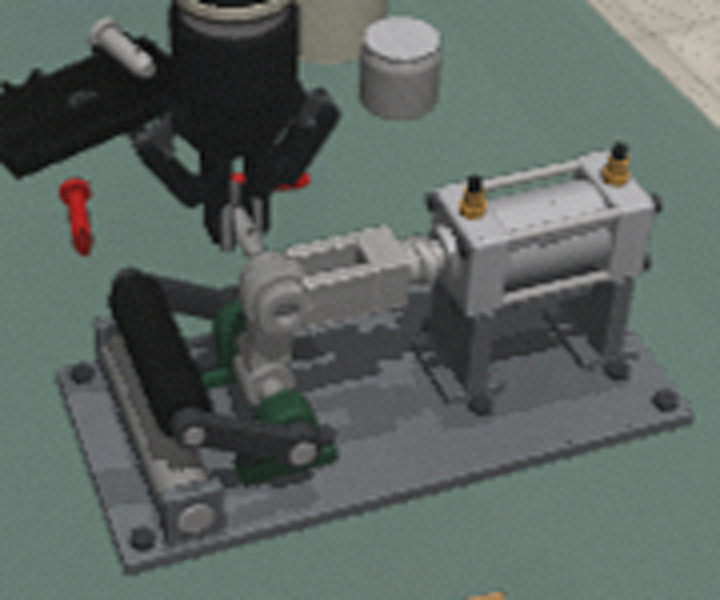

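View pics/z8.png

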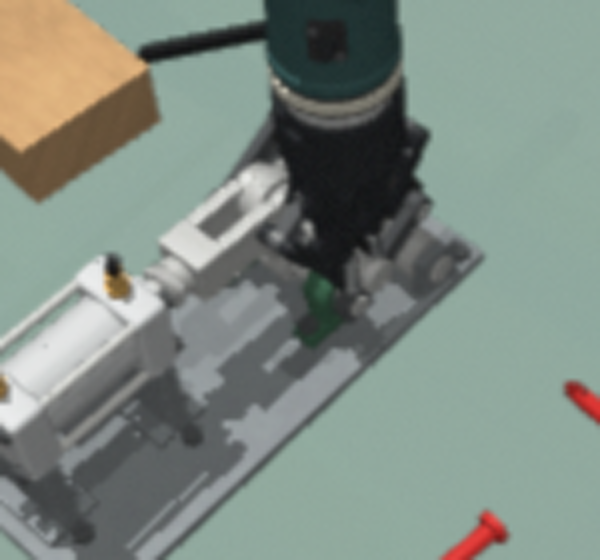

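w5 shows the pin held straight, with its head at (285,258) and nose at (285,385). z7 shows the nose in front of the near ear at about (255,250). I'll check the reading noise, then feed the nose in under guard.

```bash
python3 - <<'E'
from h import *
zs=[]
for i in range(8): zs.append(get_state()['position'])
print(np.round(np.std(zs,0),2),np.round(np.ptp(zs,0),2),np.round(np.mean(zs,0),2), P(512,EAR+54,96.3))
line_to(P(512,EAR+54,95.5),RU,60)
for tip in (-5,2,6,10):
    g=line_to(P(512,EAR+39-tip,95.5),RU,40,guard=8);st((tip,g))
    if g: break
E
```

```text
[0. 0. 0.] [0. 0. 0.] [508.93 -82.86  96.64] [508.77126964 -82.82442384  96.3       ]
(-5, False) uxyz [511.99 -70.06  95.48] F [-0.7 -0.4 -0.9] gap 0.145 t 10.04
(2, False) uxyz [512.02 -76.94  95.51] F [-1.1  0.4 -0.5] gap 0.144 t 10.37
(6, False) uxyz [512.02 -80.88  95.52] F [-0.2  0.1 -0.3] gap 0.142 t 10.62
(10, False) uxyz [511.98 -84.91  95.47] F [-0.5  1.4 -1. ] gap 0.145 t 10.87
```

```bash
python3 - <<'E'
from h import *
for tip in (12,14,16,18,20,22,24,26):
    g=line_to(P(512,EAR+39-tip,95.5),RU,30,guard=10);st((tip,g))
    if g: break
E
```

```text
(12, False) uxyz [511.98 -86.78  95.49] F [ 0.7 -0.3 -0.8] gap 0.14 t 11.12
(14, False) uxyz [512.   -88.78  95.49] F [-0.1 -1.  -1.6] gap 0.143 t 11.37
(16, False) uxyz [512.   -90.81  95.51] F [ 0.5 -0.8 -1.6] gap 0.14 t 11.62
(18, False) uxyz [511.99 -92.83  95.5 ] F [-0.2 -0.8  0. ] gap 0.144 t 11.87
(20, False) uxyz [511.98 -94.81  95.49] F [ 0.4  0.1 -0.8] gap 0.141 t 12.12
(22, False) uxyz [512.01 -96.85  95.51] F [-0.8 -1.   0.4] gap 0.143 t 12.37
(24, False) uxyz [512.   -98.85  95.52] F [-1.1 -0.1 -0.4] gap 0.139 t 12.62
(26, False) uxyz [ 512.02 -100.85   95.52] F [ 0.3 -0.1  0.4] gap 0.144 t 12.87
```

Almost no force, so I'll look to confirm the pin is really in the hole.

```bash
python3 - <<'E'
from h import *
a=snap('wrist','w6');b=snap('side','s6');c=snap('scene','c6')
f=lambda c,r,k:cv2.resize(c['pixels'][r[0]:r[1],r[2]:r[3],::-1],None,fx=k,fy=k,interpolation=2)
cv2.imwrite('pics/z9.png',f(b,(195,265,260,350),8));cv2.imwrite('pics/z10.png',f(a,(200,420,180,420),3));cv2.imwrite('pics/z11.png',f(c,(150,230,220,310),7))
E
```

```text
(no output)
```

View pics/z9.png

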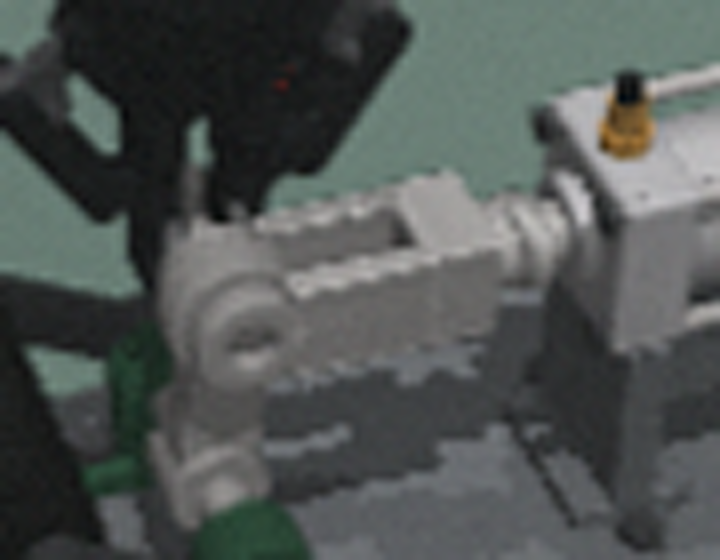

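View pics/z10.png

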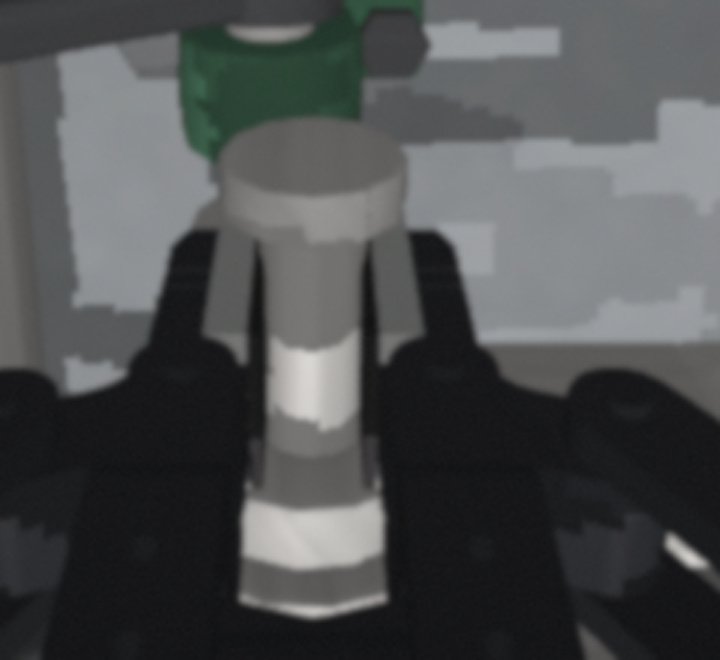

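View pics/z11.png

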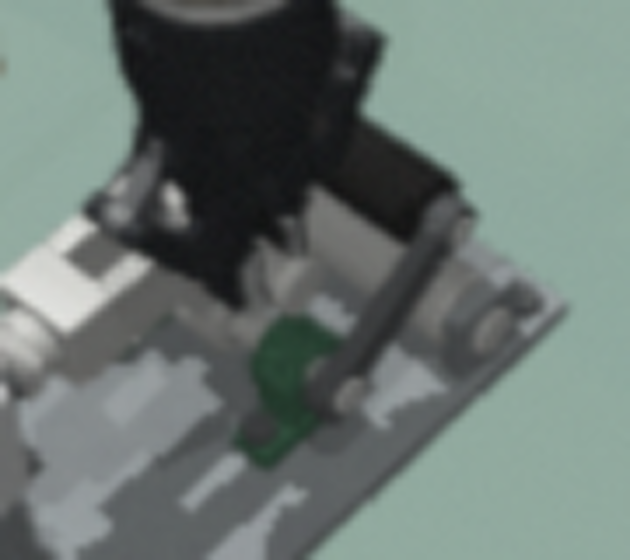

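z10 shows the shank running straight into the ear face at row ~445, and z9 shows the far ear's hole at (250,335) with something light behind it. The pin is in the near ear and lug. Next: advance to 27.5 mm, let go, check, then push the head from outside with shut fingers.

```bash
python3 - <<'E'
from h import *
g=line_to(P(512,EAR+39-27.5,95.5),RU,30,guard=10);st(g)
open_jaws();st('open')
g=line_to(P(512,EAR+39-27.5,175),RU,120,guard=10);st(g)
line_to(P(512,EAR+75,175),RU,200)
a=snap('wrist','w7');b=snap('side','s7')
f=lambda c,r,k:cv2.resize(c['pixels'][r[0]:r[1],r[2]:r[3],::-1],None,fx=k,fy=k,interpolation=2)
cv2.imwrite('pics/z12.png',f(b,(195,265,260,350),8))
E
```

```text
False uxyz [ 511.99 -102.29   95.5 ] F [ 0.5 -0.3  0.1] gap 0.144 t 13.27
open uxyz [ 512.01 -102.21   95.51] F [-0.1 -0.7 -1. ] gap 1.001 t 13.97
False uxyz [ 511.52 -102.05  174.14] F [ 0.1 -0.4  0.1] gap 0.997 t 14.78
```

View pics/w7.png

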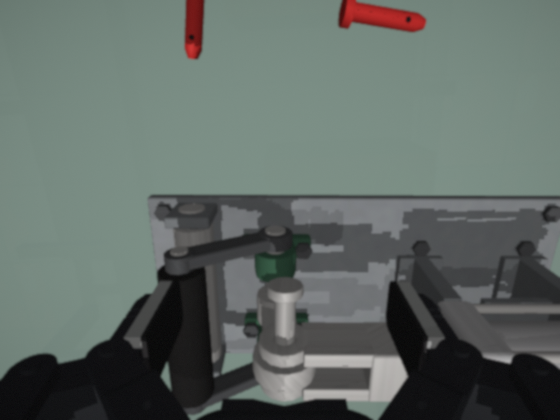

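View pics/z12.png

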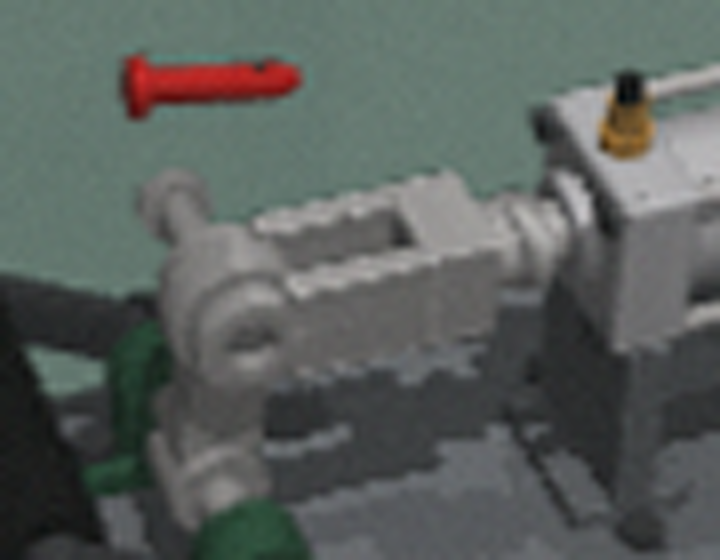

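w7 and z12 show the pin holding itself level in the ear, with its head at (285,288) and about 30 mm of shank still out. Now for the push.

```bash
python3 - <<'E'
from h import *
clamp()
line_to(P(512,EAR+75,98),RU,150);st('down')
for y in (52,46,40,34,28,23,20):
    g=line_to(P(512,EAR+y,98),RU,40,guard=15);st((y,g))
    if g: break
E
```

```text
down uxyz [512.52 -38.77  98.69] F [ 0.  -0.1 -0.4] gap 0.0 t 16.78
(52, False) uxyz [511.93 -61.77  97.94] F [ 0.2 -0.4  0.9] gap -0.0 t 17.51
(46, False) uxyz [512.06 -67.74  98.1 ] F [-0.1  0.2  0.3] gap 0.001 t 17.81
(40, False) uxyz [512.25 -72.93  98.5 ] F [-0.5  5.3  3.3] gap 0.001 t 18.11
(34, False) uxyz [512.41 -78.31  99.01] F [-1.6  6.7  5. ] gap 0.002 t 18.41
(28, False) uxyz [511.79 -86.52  97.65] F [-0.3  0.  -0.6] gap 0.0 t 18.71
(23, False) uxyz [511.84 -91.24  97.7 ] F [-0.9  0.3 -0.3] gap -0.0 t 18.98
(20, False) uxyz [511.97 -93.98  97.96] F [ 0.1 -0.7  0.2] gap 0.004 t 19.23
```

```bash
python3 - <<'E'
from h import *
a=snap('wrist','w8');b=snap('side','s8')
f=lambda c,r,k:cv2.resize(c['pixels'][r[0]:r[1],r[2]:r[3],::-1],None,fx=k,fy=k,interpolation=2)
cv2.imwrite('pics/z13.png',f(b,(195,285,240,350),6.5));cv2.imwrite('pics/z14.png',f(a,(200,420,180,420),2.5))
E
```

View pics/z13.png

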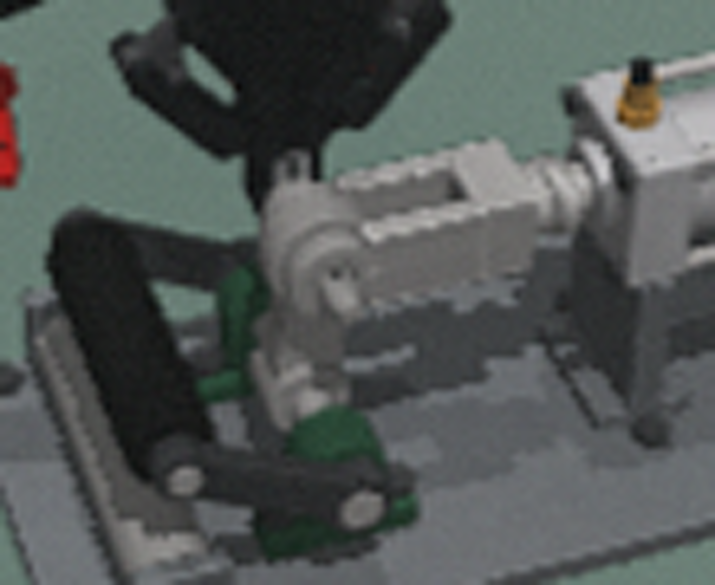

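View pics/z14.png

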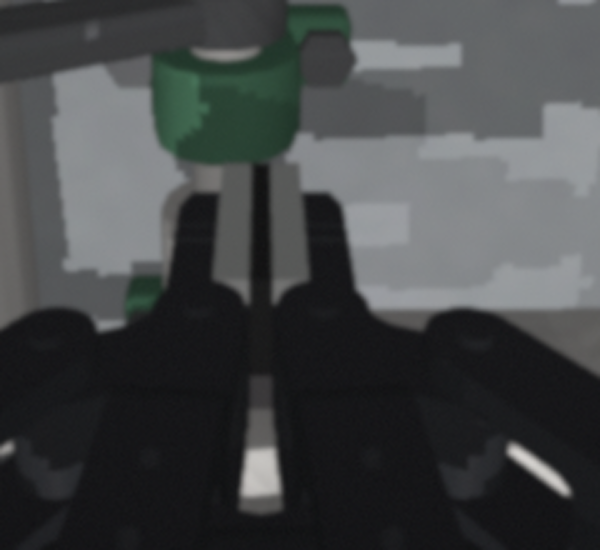

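z13 shows the nose standing out of the far ear at (340,290). I'll push on until the head seats.

```bash
python3 - <<'E'
from h import *
for y in (18,16,14,12,10):
    g=line_to(P(512,EAR+y,98),RU,20,guard=18);st((y,g))
    if g: break
E
```

```text
(18, False) uxyz [512.01 -95.82  98.02] F [ 0.7  0.2 -0.5] gap -0.004 t 19.58
(16, False) uxyz [511.99 -97.02  98.03] F [0.3 3.3 0.8] gap 0.001 t 19.83
(14, False) uxyz [511.96 -97.02  98.06] F [-0.7  9.1  1.8] gap 0.002 t 20.08
(12, False) uxyz [511.98 -96.99  98.1 ] F [-0.5 13.7  3.5] gap -0.005 t 20.33
(10, False) uxyz [511.96 -96.97  98.14] F [ 0.1 19.1  5. ] gap -0.002 t 20.58
```

It stopped hard at 16.7 mm (about 18 expected) and the force rose to 19 N, so the head is seated. Backing off to verify.

```bash
python3 - <<'E'
from h import *
line_to(P(512,EAR+60,98),RU,100);st('back')
line_to(P(512,EAR+60,240),RU,200)
move_ptp(P(512,-60,215),rot(YAW,-.4)); a=snap('wrist','w9')
b=snap('side','s9');c=snap('scene','c9')
f=lambda c,r,k:cv2.resize(c['pixels'][r[0]:r[1],r[2]:r[3],::-1],None,fx=k,fy=k,interpolation=2)
cv2.imwrite('pics/z15.png',f(b,(195,285,240,350),6.5));cv2.imwrite('pics/z16.png',f(a,(170,300,220,400),4.4))
st('end')
E
```

```text
back uxyz [512.08 -54.22  98.03] F [-0.4 -0.8  0.7] gap 0.006 t 21.23
end uxyz [512.27 -61.13 215.7 ] F [ 0.5 -0.6  0.3] gap -0.001 t 22.71
```

View pics/z15.png

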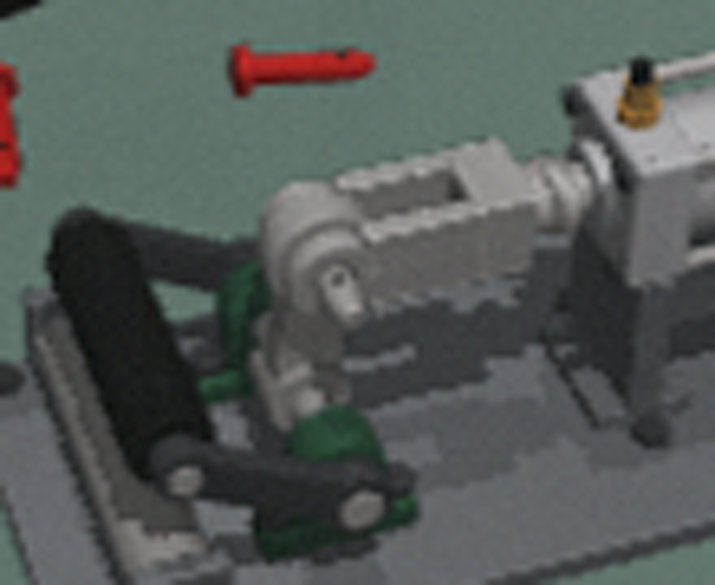

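View pics/z16.png

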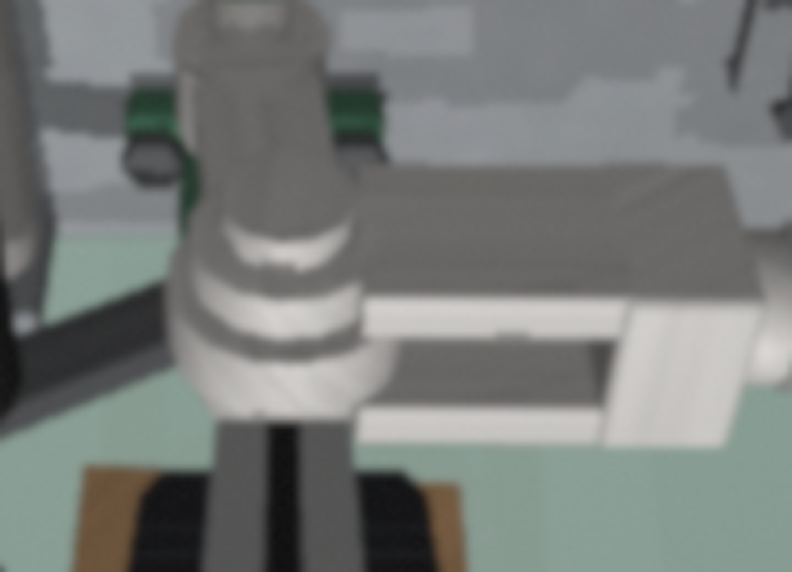

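View pics/c9.png

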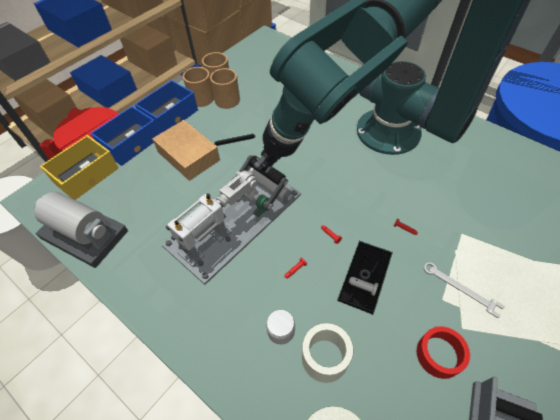

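```bash
python3 - <<'E'
from h import *
a=ld('w9');C=cloud(a)
h=C[int(170+185/4.4):int(170+220/4.4),int(220+262/4.4):int(220+315/4.4)].reshape(-1,3);b=C[int(170+210/4.4):int(170+270/4.4),int(220+420/4.4):int(220+600/4.4)].reshape(-1,3)
print('head face',np.nanmedian(h@UY),'bar face',np.nanmedian(b@UY), np.nanmedian(h,0))
R=proj(a,P(512,EAR+7,115));print('expected head centre px in z16',(R[0]-220)*4.4,(R[1]-170)*4.4)
s=ld('s9')
for n,q in dict(home=-58,short=-53).items():
  u=proj(s,P(512,EAR+q,115));print(n,(u[0]-240)*6.5,(u[1]-195)*6.5)
E
```

```text
head face -106.61612514277085 bar face -113.67814309382007 [ 504.90046803 -129.63093271  117.89180003]
expected head centre px in z16 292.1428220934742 188.03869641075838
home 351.0215266378675 313.0754076353311
short 346.1842728482219 303.91976961324684
```

The head face stands 7.06 mm proud of the ear face, which is exactly the head's thickness. The nose tip in z15 is where it should be when home. I'll move clear and hand in.

```bash
python3 - <<'E'
from h import *
line_to(P(512,-20,290),None,150);wait(.3);st();sign_off()
E
```

```text
uxyz [511.69 -20.3  289.09] F [-0.8  0.2 -0.2] gap -0.0 t 23.73
the job is handed in; nothing more can be done
```

The clevis pin is coupled through both ears and the lever's eye, pushed home from the tray side, and I handed the job in at about 24 s. I took the thinner pin from the tray, fed its nose in under a force guard with almost no resistance (the holes were already in line), let go, and pushed the head home with the shut fingers.

**Last checks:**
- The push ended at a hard stop, with the force rising to about 19 N. The gripper stopped 1.3 mm deeper than I expected, which is within the camera and calibration error.
- The depth image put the head's outer face 7.06 mm beyond the ear face, matching the 7 mm head.
- The nose tip in the side view was where a fully seated pin should be.
- The robot was clear with about zero force. In the last scene view the spare pin and the other loose things in sight looked unmoved; I judged this by eye and did not measure it.

**Disagreements:** the lug's outline looked about 4% too narrow in the first views, probably because the fork partly hid its right edge. Two views of the near hole also differed by 3 mm along the pin, so I took the ear face from the depth image instead. The force peaked at 7 N sideways and 5 N up partway through the push, then eased as the pin went into the far ear.

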